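Index the packing carousel and load its empty tray

ROBOT

A 6-joint arm with a two-finger parallel gripper is mounted at the origin on the work surface. World frame = base frame: x ahead of the robot, y to its left, z up, the work surface at z = 0. Lengths are in m, angles in rad, forces in N, time in s.
With the tool pointing down it reaches from about 0.275 to 0.875 m from the base axis. Payload 12.5 kg.
Tool frame: the origin (TCP) lies at the very end of the fingers, on their centre line; the grasp point (between the pads) lies 19 mm behind it; x points along the fingers, z is the direction in which the jaws open and shut, and the axes are right-handed (so a half turn about x gives the same grasp; the last joint's range is limited). The gripper opens to 85 mm and grips with 20 to 120 N. Pads are 22 mm wide; open, the fingers measure 114 mm over their backs; the gripper's body (76 mm by 85 mm) begins 54 mm behind the grasp point. The pads swing forward as they close: fully open they stand 13 mm farther back than shut.
Start: joints at [-1.363, 0.351, 1.652, -0, 1.139, -0.085], TCP at [0.159, -0.527, 0.231] pointing down, gripper open.
Joint ranges: [-2.75, 2.75], [-0.79, 2.1], [0.01, 2.65], [-1.57, 4.71], [0.07, 3.14], [-2.87, 2.87]. Speed limits (rad/s): [2.22, 2.22, 2.79, 3.14, 3.14, 3.14].

INTERFACE

Orientations are given as [roll, pitch, yaw] about the fixed x, y, z axes, in that order (R = Rz(yaw) Ry(pitch) Rx(roll)).
In Python, from rig import robot, eyes gives the robot as it stands.
- The arm moves only by the tool step_arm, never from a script. Its argument "plan" is a list of rows, each a list of 5 numbers: the shift along the tool's x, y, z in cm, then the turn about the tool's x in rad, then the finger opening in cm, from 0 to 8.54. A call has 1 to 8 rows; each row is the pose to reach, as a shift and turn from the pose commanded when the call began, along the tool's axes at that moment; what a row does not reach only later rows make up. A row lasts 1/8 s, in which the tool goes at most 62.5 mm and 10.7 degrees, less where a joint would pass 70% of its speed; a pose out of reach is approached as far as the arm can. A call with a gripper value outside its range is refused whole. The fingers move at their own pace and stop on an object; "grip_force" is the grip in N (left out, the last holds). Time passes only in rows, so rows that repeat a pose let the fingers close. It gives the time, the measured TCP pose, the force and the opening at its end, in the units of the state.
- robot.get_obs(): the state, without advancing time (a new reading comes with each control period).
- eyes.read_camera(name): name is "side" or "top"; returns a dict with "pixels" (400x640x3 uint8, red, green, blue), "intrinsics" (3x3 intrinsics, pixels), "world_from_camera" (4x4, takes a point from camera to world coordinates). Camera axes: x right, y down, z forward; pixel columns grow to the right and rows downward; lengths in m; the calibration is good to about 2 mm. A picture is of the moment at which its call begins. There is no depth.
- robot.close_job(): hands the job in, once; it reports no verdict.
The state is a dict: "clock": time; "joint_pos": joint angles; "joint_velocities": joint speeds; "effort": joint torques, N m; "position": TCP position; "eef_rot": TCP orientation; "wrist_force": force on the tool from outside, world axes, zero at the start; "ft_torque": the same for the moment, N m; "opening": opening from 0.0 (shut) to 1.0 (fully open).
Only numpy, scipy, OpenCV 4.12 (cv2) and the standard library are available. Lean on these libraries where they do the work, as an engineer would, in place of code of your own. Each camera call takes 0.05 s, during which the arm holds its last target.

TASK

With a fingertip, gently push on an arm of the four-armed packing carousel to turn it until its empty tray stands squarely in front of the loading ledge and comes to rest; then push the waiting red-banded packet along the ledge, all the way into that tray. Only push: do not lift any packet, keep the other three in their trays, leave everything else on the table where it is, and take the hand away at the end with the tray still at the ledge.

Things in the scene. Friction and masses are not known exactly. Their poses are not given: they have to be found in the camera images.
- station: Fixed: a dark foot disc (radius 75, top z = 14 mm) under the carousel, and a straight aluminium loading ledge with orange side rails. Origin on the table on the carousel's vertical axle; +x points outwards along the middle of the ledge, z up. Ledge from x = 187 to 315 mm, top at z = 32 mm, both ends open, 64 mm between rails, rails rise 16 mm above it.
- ledge_mouth (a point): Middle of the ledge's inner end, on its top surface (station x = 187 mm, z = 32 mm).
- carousel: Carousel turning both ways, over a full turn, on the station's axle; light friction (about 3 N of push 60 mm out; stops soon when left). Origin on the axle at table height, z up; +x points along the arm of the EMPTY tray and turns with it. Dark hub, radius 26, top z = 62 mm. Four aluminium arms along +x, +y, -x, -y, each with a blue tray at its end; the one on +x is empty.
- empty_tray (a point): Middle of the empty tray's open outer edge (carousel x = 175, z = 30 mm); 12 mm from ledge_mouth when square to the ledge. All trays: 95 to 175 mm from the axle, 84 wide, 76 inside, floor top z = 30 mm, side and inner walls 4 mm thick up to z = 44 mm, outer side open; inner wall's face 99 mm from the axle.
- push_arm (a point): Top middle of the empty tray's arm (carousel x = 62, z = 55 mm). All four arms: from the hub to 95 mm from the axle, 16 mm wide, z = 25 to 55 mm. Between neighbouring arms is open space for a finger, above the foot disc; any arm may be pushed.
- waiting_mid (a point): Centre (half-way up) of the waiting packet: a loose rigid kraft-brown packet with a red band, 60 mm along its own x, 50 wide, 34 high, about 0.2 kg, lying lengthwise on the ledge between the rails.
- packet1: Kraft-brown packet with white band, 60 x 50 x 34 mm, lying loose in the tray on the carousel's +y arm; origin at the centre of its underside.
- packet2: Kraft-brown packet with white band, 60 x 50 x 34 mm, lying loose in the tray on the carousel's -x arm; origin at the centre of its underside.
- packet3: Kraft-brown packet with white band, 60 x 50 x 34 mm, lying loose in the tray on the carousel's -y arm; origin at the centre of its underside.
- tape: Yellow tape roll lying flat, outside diameter 90, 36 high; loose bystander, origin at the centre of its underside.
- upright: Kraft-brown packet standing upright, 55 x 55 x 85 mm; loose bystander, origin at the centre of its underside.
- pot: White open cup, 72 mm wide, 85 high; loose bystander, origin at the centre of its underside.
- stamp: Small wooden hand stamp, foot 36 mm wide, 76 high; loose bystander, origin at the centre of its underside.
- gluejar: Jar with orange cap, 56 mm wide, 80 high; loose bystander, origin at the centre of its underside.
- waiting: The same waiting packet as a whole, with its origin at the centre of its underside, x along its 60 mm length.
Mind the look-alikes: they are no part of the job. Leave any green or purple look-alike of the waiting alone.

How it is judged:
By the outcome, as a careful person would: the job done as asked, in the order asked, and still so for the second after the job is handed in, with the robot touching nothing.
It also fails if it takes over 72 s, if anything falls off the work surface, if the arm or the gripper's body presses on something with over 40 N, if the wrist force passes 120 N, or if a joint passes its speed limit or range.

## Working session

There is one attempt and no reset: what is moved stays moved. The work goes in short steps, Python scripts to look and compute and a tool call to move; the robot and the scene stay as the last step left them, time stands still between calls to the robot, and variables do not carry over. Pictures are saved under pics/ and viewed, and the job is handed in when it is done.

Besides the shell and the picture viewer there is one more tool, called after "Call:" as a command line: name --pt "numbers of a row" for each row, then --argument value for the rest. step_arm: Moves the arm, as the interface text tells. Its arguments: {"type":"object","properties":{"plan":{"type":"array"},"grip_force":{"type":"number"}},"required":["plan"]}

```bash
mkdir -p pics; ls; python3 - <<'E'
from rig import robot, eyes
import cv2
print(robot.get_obs())
for n in ("top","side"):
    c=eyes.read_camera(n); cv2.imwrite(f"pics/{n}0.png",c["pixels"][:,:,::-1]); print(c["intrinsics"],c["world_from_camera"])
E
```

```text
pics
{'clock': 0.0, 'joint_pos': array([-1.36260971e+00,  3.51238944e-01,  1.65241658e+00,  8.20905058e-06,
        1.13908353e+00, -8.46331225e-02]), 'joint_velocities': array([-4.14109131e-04, -9.76721171e-04, -2.90540080e-05,  1.86879248e-04,
        2.28128682e-03, -1.01452272e-03]), 'effort': array([ 2.29876287e-04, -5.06113780e+01, -2.91401464e+01, -8.43072735e-05,
        4.68560349e-03, -1.02068890e-05]), 'position': array([ 0.15870122, -0.52626908,  0.23075979]), 'eef_rot': array([3.05045929, 1.56964991, 1.77247926]), 'wrist_force': array([ 0.2497334 ,  0.0844004 , -0.06568249]), 'ft_torque': array([0.03998871, 0.01901236, 0.05346793]), 'opening': 0.9975269352486577}
[[419.83999408   0.         326.11075628]
 [  0.         419.83999408 197.34704921]
 [  0.           0.           1.        ]] [[ 1.68107030e-03 -9.96425873e-01  8.44550394e-02  4.62356635e-01]
 [-9.99998056e-01 -1.76208745e-03 -8.84760597e-04  1.91817666e-02]
 [ 1.03041551e-03 -8.44533879e-02 -9.96426898e-01  1.21510243e+00]
 [ 0.00000000e+00  0.00000000e+00  0.00000000e+00  1.00000000e+00]]
[[504.57588156   0.         316.63928022]
 [  0.         504.57588156 199.90982524]
 [  0.           0.           1.        ]] [[-0.92504414 -0.23706965  0.29680182  0.10738799]
 [-0.3796506   0.60291793 -0.7016804   0.9803144 ]
 [-0.01260001 -0.76176634 -0.64772933  0.98177706]
 [ 0.          0.          0.          1.        ]]
```

View pics/top0.png

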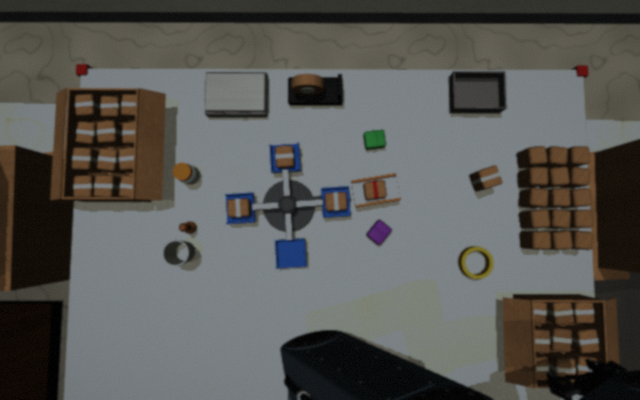

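View pics/side0.png

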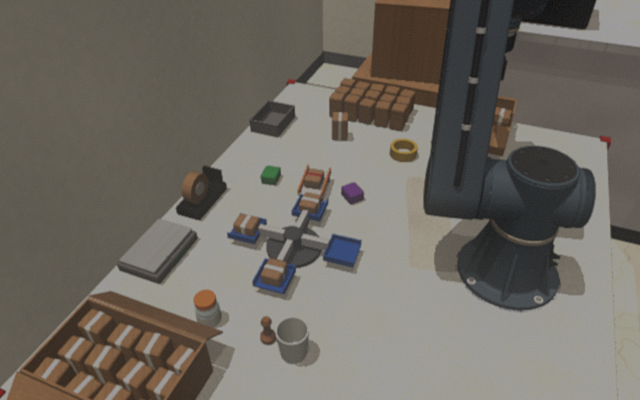

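Top view: the hub is at (288,205), the empty tray at (291,253) points toward the robot, and the ledge with the red-banded packet is at (375,190). Look-alikes: green (375,140) and purple (379,231) boxes, and white-banded packets in the trays. The carousel needs about a +95° turn.

```bash
cat > h.py <<'E'
import numpy as np, cv2
from rig import robot, eyes
def ray(c,p,z):
    K=c["intrinsics"];T=c["world_from_camera"]
    d=T[:3,:3]@np.linalg.inv(K)@np.array([p[0],p[1],1.]);o=T[:3,3]
    return (o+d*(z-o[2])/d[2])[:2]
def proj(c,P):
    K=c["intrinsics"];T=c["world_from_camera"]
    q=K@(T[:3,:3].T@(np.array(P)-T[:3,3]));return q[:2]/q[2]
def blobs(c,lo,hi,amin=30,roi=None):
    hsv=cv2.cvtColor(c["pixels"],cv2.COLOR_RGB2HSV)
    m=cv2.inRange(hsv,np.array(lo),np.array(hi))
    if roi:
        k=np.zeros_like(m);x0,y0,x1,y1=roi;k[y0:y1,x0:x1]=255;m&=k
    cs,_=cv2.findContours(m,cv2.RETR_EXTERNAL,cv2.CHAIN_APPROX_NONE)
    return [q for q in cs if cv2.contourArea(q)>amin],m
def crop(c,x0,y0,x1,y1,s,name):
    cv2.imwrite("pics/"+name,cv2.resize(c["pixels"][y0:y1,x0:x1,::-1],None,fx=s,fy=s,interpolation=cv2.INTER_CUBIC))
E
python3 - <<'E'
from h import *
c=eyes.read_camera("top")
crop(c,210,125,410,275,4,"cr1.png")
s=eyes.read_camera("side"); crop(s,210,140,390,300,4,"cr1s.png")
for n,lo,hi,z in (("blue",(105,150,60),(125,255,255),.037),("orange",(5,150,120),(18,255,255),.048),("red",(0,150,90),(4,255,255),.066),("purple",(130,80,50),(160,255,255),.03),("green",(50,80,50),(80,255,255),.03)):
    for q in blobs(c,lo,hi,8,(210,125,410,275))[0]:
        r=cv2.minAreaRect(q); print(n,r,cv2.contourArea(q),ray(c,r[0],z).round(4))
# hub
for q in blobs(c,(0,0,0),(180,255,75),200,(250,170,330,240))[0]:
    r=cv2.minEnclosingCircle(q);print("disc",r,ray(c,r[0],.014).round(4))
print(ray(c,(288,205),.062))
E
```

```text
blue ((290.6128234863281, 252.80545043945312), (27.134557723999023, 28.818769454956055), 86.42366790771484) 716.0 [0.407  0.1167]
blue ((240.77870178222656, 217.06558227539062), (10.049468040466309, 26.34589958190918), 84.80557250976562) 111.0 [0.5063 0.2573]
blue ((240.43678283691406, 195.9034881591797), (26.677217483520508, 9.58584976196289), 11.768289566040039) 90.5 [0.5659 0.2594]
blue ((335.46954345703125, 201.5736083984375), (28.285078048706055, 26.361408233642578), 85.91438293457031) 194.0 [ 0.5503 -0.0082]
blue ((275.4009704589844, 158.50990295410156), (25.77146339416504, 9.054838180541992), 84.2894058227539) 78.5 [0.6726 0.1622]
blue ((294.0, 157.0), (10.0, 26.0), 0.0) 110.0 [0.677  0.1095]
red ((374.94000244140625, 188.57998657226562), (15.273507118225098, 2.828427314758301), 81.8698959350586) 29.5 [ 0.5842 -0.1162]
purple ((378.71954345703125, 231.97561645507812), (17.022939682006836, 20.302589416503906), 38.65980911254883) 315.0 [ 0.4653 -0.1301]
green ((374.3384704589844, 138.70770263671875), (16.62065315246582, 20.34169578552246), 82.87498474121094) 300.5 [ 0.7318 -0.1199]
disc ((292.153076171875, 207.77696228027344), 30.2349796295166) [0.534  0.1153]
[0.53877032 0.12299799]
```

View pics/cr1.png

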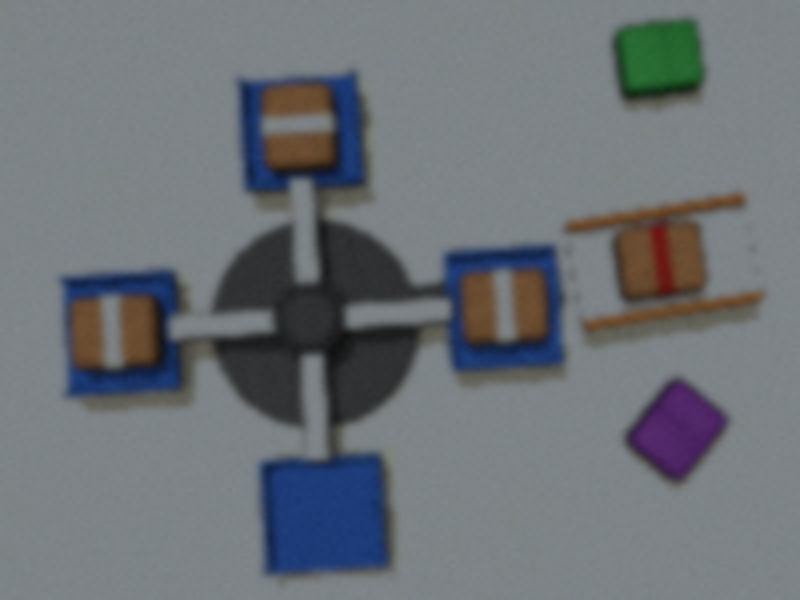

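View pics/cr1s.png

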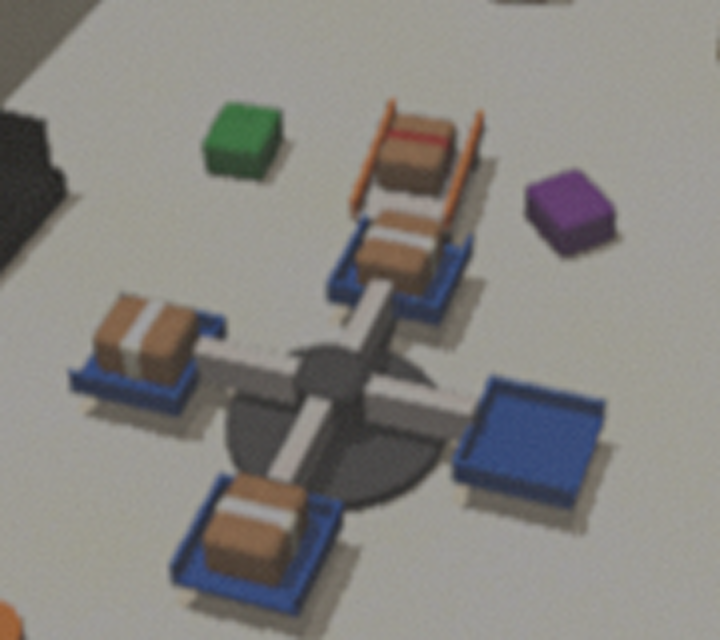

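```bash
python3 - <<'E'
from h import *
c=eyes.read_camera("top")
qs,m=blobs(c,(3,90,60),(20,255,255),5,(345,165,410,215))
for q in qs: print(cv2.minAreaRect(q),cv2.contourArea(q))
f=lambda x,y:(210+(x+.5)/4-.5,125+(y+.5)/4-.5)
R=[ray(c,f(*p),.048) for p in ((568,227),(744,200),(587,326),(763,296))]
print(np.round(R,4))
a=R[1]-R[0];b=R[3]-R[2]
for v in(a,b): print(np.linalg.norm(v),np.degrees(np.arctan2(v[1],v[0])))
inner=(R[0]+R[2])/2;outer=(R[1]+R[3])/2;u=(outer-inner)/np.linalg.norm(outer-inner)
print("ledge",inner,outer,np.degrees(np.arctan2(u[1],u[0])))
hub=ray(c,f(307,317),.062);print("hub",hub)
# foot disc edges (left 213, right 418 ; top 222,bottom 427)
print("disc",ray(c,f(315.5,325),.014), ray(c,f(213,325),.014)-ray(c,f(418,325),.014))
print("axle from ledge",inner-.187*u,outer-.315*u)
# empty tray: outer corners, floor/wall tops
T=[ray(c,f(*p),.044) for p in ((263,463),(382,456),(267,572),(388,566))]
print(np.round(T,4))
s=eyes.read_camera("side")
g=lambda x,y:(210+(x+.5)/4-.5,140+(y+.5)/4-.5)
print("side hub",ray(s,g(330,368),.062))
S=[ray(s,g(*p),.048) for p in ((356,210),(392,100),(446,219),(482,112))];print(np.round(S,4))
E
```

```text
((378.0270080566406, 202.1621551513672), (2.6303839683532715, 42.743736267089844), 80.53767395019531) 61.0
((375.12164306640625, 187.22972106933594), (21.53626823425293, 43.565731048583984), 80.53767395019531) 323.5
[[ 0.6063 -0.0532]
 [ 0.6255 -0.1766]
 [ 0.5369 -0.0662]
 [ 0.5581 -0.189 ]]
0.12490933592469912 -81.12361613759256
0.12465683303175093 -80.22007661327767
ledge [ 0.57158118 -0.05968982] [ 0.5918055  -0.18281913] -80.67230347078761
hub [0.54186529 0.12749935]
disc [0.53944093 0.12586323] [-0.00025663  0.14686451]
axle from ledge [0.54127207 0.12483757] [0.54075004 0.12801578]
[[0.4415 0.1587]
 [0.4465 0.0762]
 [0.3667 0.1551]
 [0.3709 0.0716]]
side hub [0.5399399  0.12625735]
[[ 0.5974 -0.0444]
 [ 0.6258 -0.1779]
 [ 0.5326 -0.0589]
 [ 0.5549 -0.1889]]
```

```bash
cat >> h.py <<'E'
from scipy.spatial.transform import Rotation
AX=np.array([.5405,.1265])
def tool():
    o=robot.get_obs();return o,Rotation.from_euler('xyz',o["eef_rot"]).as_matrix()
def sh(target,P=None):
    o,R=tool();P=o["position"] if P is None else np.array(P)
    return (R.T@(np.array(target)-P)*100).round(2)
def pol(r,az,z): a=np.radians(az);return [AX[0]+r*np.cos(a),AX[1]+r*np.sin(a),z]
E
python3 - <<'E'
from h import *
o,R=tool();print(R.round(3))
print(sh(pol(.062,137,.20)),sh(pol(.062,137,.036)))
E
```

```text
[[-0.     0.957  0.289]
 [ 0.     0.289 -0.957]
 [-1.     0.    -0.   ]]
[  3.14  52.28 -56.86] [ 19.54  52.28 -56.85]
```

Call:
step_arm --pt "1 7 -7 0 0" --pt "2 14 -15 0 0" --pt "3 20 -22 0 0" --pt "3 27 -29 0 0" --pt "3 33 -36 0 0" --pt "3 39 -43 0 0" --pt "3 45 -49 0 0" --pt "3 49 -53 0 0" --grip_force 20

```text
clock: 1.3
position: [0.3768, -0.0757, 0.2044]
eef_rot: [0.921, 1.57, -0.358]
wrist_force: [0.6, -1.2, 0.2]
opening: -0.001
```

```bash
python3 - <<'E'
from h import *
o,R=tool();print(o["position"],o["clock"],R.round(3))
print(sh(pol(.062,137,.20)),sh(pol(.062,137,.036)))
E
```

```text
[ 0.37682482 -0.07570127  0.20439126] 1.3 [[ 0.001  0.957  0.288]
 [-0.     0.288 -0.957]
 [-1.     0.001  0.001]]
[  0.44  18.38 -20.  ] [ 16.84  18.37 -20.01]
```

Call:
step_arm --pt "0.4 5 -5 0 0" --pt "0.4 10 -11 0 0" --pt "0.4 15 -16 0 0" --pt "0.4 18 -19 0 0" --pt "0.4 18 -19 0 0"

```text
clock: 1.92
position: [0.4945, 0.1591, 0.1998]
eef_rot: [2.17, 1.57, 0.895]
wrist_force: [-0.0, -1.1, -1.2]
opening: 0.001
```

```bash
python3 - <<'E'
from h import *
o,R=tool();print(o["position"],o["clock"],R.round(3))
print(sh(pol(.062,137,.20)),sh(pol(.062,137,.036)))
E
```

```text
[0.49450623 0.15908453 0.19978796] 1.925 [[ 0.     0.957  0.292]
 [ 0.     0.292 -0.957]
 [-1.     0.    -0.   ]]
[-0.02  0.35 -0.91] [16.38  0.34 -0.91]
```

Call:
step_arm --pt "4 0.3 -0.9 0 0" --pt "8 0.3 -0.9 0 0" --pt "11 0.3 -0.9 0 0" --pt "13.5 0.3 -0.9 0 0" --pt "15.5 0.3 -0.9 0 0" --pt "16.4 0.3 -0.9 0 0" --pt "16.4 0.3 -0.9 0 0"

```text
clock: 2.8
position: [0.4938, 0.1654, 0.036]
eef_rot: [-1.596, 1.57, -2.874]
wrist_force: [1.0, 0.7, 0.7]
opening: -0.001
```

```bash
python3 - <<'E'
from h import *
o,R=tool();print(o["position"],o["clock"],o["wrist_force"])
for az in range(141,266,4): print(az,sh(pol(.062,az,.036)))
E
```

```text
[0.49378476 0.16538211 0.03601145] 2.8 [0.95093223 0.70085443 0.68998208]
141 [ 0.   -0.14 -0.06]
145 [ 0.   -0.49  0.2 ]
149 [ 0.   -0.82  0.48]
153 [ 0.   -1.13  0.78]
157 [ 0.   -1.41  1.1 ]
161 [ 0.   -1.68  1.45]
165 [ 0.   -1.92  1.81]
169 [ 0.   -2.13  2.18]
173 [ 0.   -2.32  2.57]
177 [ 0.   -2.48  2.97]
181 [ 0.   -2.61  3.39]
185 [ 0.   -2.72  3.81]
189 [ 0.   -2.79  4.23]
193 [ 0.   -2.83  4.66]
197 [ 0.   -2.85  5.1 ]
201 [ 0.   -2.83  5.53]
205 [ 0.   -2.78  5.96]
209 [ 0.   -2.71  6.38]
213 [ 0.  -2.6  6.8]
217 [ 0.   -2.46  7.22]
221 [ 0.   -2.3   7.62]
225 [ 0.   -2.11  8.  ]
229 [ 0.   -1.89  8.38]
233 [ 0.   -1.65  8.74]
237 [ 0.   -1.38  9.08]
241 [ 0.   -1.09  9.4 ]
245 [ 0.   -0.78  9.7 ]
249 [ 0.   -0.44  9.97]
253 [ 0.   -0.09 10.22]
257 [ 0.    0.28 10.45]
261 [ 0.    0.66 10.65]
265 [ 0.    1.05 10.83]
```

Call:
step_arm --pt "0 -0.5 0.2 0 0" --pt "0 -0.8 0.5 0 0" --pt "0 -1.1 0.8 0 0" --pt "0 -1.3 1.0 0 0" --pt "0 -1.5 1.2 0 0" --pt "0 -1.7 1.4 0 0" --pt "0 -1.8 1.6 0 0" --pt "0 -1.9 1.8 0 0"

```text
clock: 3.8
position: [0.4811, 0.1431, 0.0361]
eef_rot: [2.085, 1.57, 0.807]
wrist_force: [-0.1, 5.0, -1.1]
opening: 0.001
```

```bash
python3 - <<'E'
from h import *
o,R=tool();print(o["position"],o["clock"],o["wrist_force"])
c=eyes.read_camera("side");crop(c,210,140,390,300,4,"a1.png")
d=o["position"][:2]-AX;print(np.linalg.norm(d),np.degrees(np.arctan2(d[1],d[0])))
E
```

```text
[0.48110802 0.14310712 0.03609939] 3.8 [-0.1136936   4.97691741 -1.14496436]
0.06167011693074617 164.37799803019715
```

View pics/a1.png

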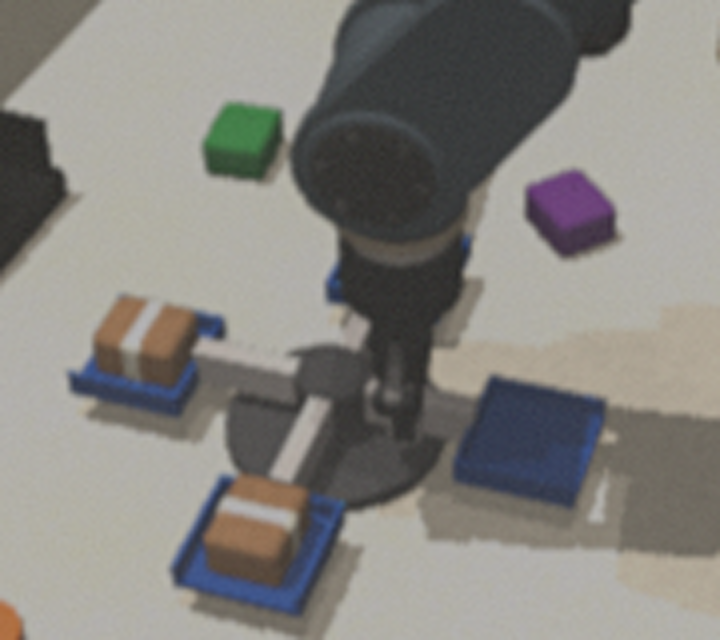

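Call:
step_arm --pt "0 -0.1 0.2 0 0" --pt "0 -0.25 0.5 0 0" --pt "0 -0.42 0.8 0 0" --pt "0 -0.56 1.15 0 0" --pt "0 -0.7 1.55 0 0" --pt "0 -0.82 2.0 0 0" --pt "0 -0.89 2.4 0 0" --pt "0 -0.93 2.85 0 0"

```text
clock: 4.85
position: [0.4801, 0.1128, 0.036]
eef_rot: [-1.823, 1.57, -3.101]
wrist_force: [-0.2, 3.0, -0.6]
opening: -0.002
```

Call:
step_arm --pt "0 -0.02 0.45 0 0" --pt "0 0 0.9 0 0" --pt "0 0.05 1.3 0 0" --pt "0 0.12 1.75 0 0" --pt "0 0.23 2.15 0 0" --pt "0 0.37 2.55 0 0" --pt "0 0.53 2.95 0 0" --pt "0 0.72 3.35 0 0"

```text
clock: 5.85
position: [0.4969, 0.0828, 0.036]
eef_rot: [-1.792, 1.57, -3.07]
wrist_force: [-0.5, 2.6, 0.0]
opening: -0.001
```

```bash
python3 - <<'E'
from h import *
o,R=tool();print(o["position"],o["clock"],o["wrist_force"])
c=eyes.read_camera("side");crop(c,210,140,390,300,4,"a2.png")
c=eyes.read_camera("top");crop(c,210,125,410,275,4,"a2t.png")
d=o["position"][:2]-AX;print(np.linalg.norm(d),np.degrees(np.arctan2(d[1],d[0])))
for az in range(225,269,2): print(az,sh(pol(.062,az,.036)))
E
```

```text
[0.49690285 0.08280825 0.03602665] 5.85 [-0.5382194   2.58773284  0.01263812]
0.06172260429976185 -134.93790401267682
225 [ 0.02 -0.07 -0.03]
227 [0.02 0.04 0.16]
229 [0.02 0.15 0.34]
231 [0.02 0.27 0.52]
233 [0.02 0.39 0.7 ]
235 [0.02 0.52 0.87]
237 [0.02 0.66 1.04]
239 [0.02 0.8  1.2 ]
241 [0.02 0.95 1.36]
243 [0.02 1.11 1.51]
245 [0.02 1.26 1.66]
247 [0.02 1.43 1.8 ]
249 [0.02 1.6  1.94]
251 [0.02 1.77 2.07]
253 [0.02 1.95 2.19]
255 [0.02 2.13 2.31]
257 [0.02 2.32 2.42]
259 [0.02 2.51 2.52]
261 [0.02 2.7  2.62]
263 [0.02 2.9  2.71]
265 [0.02 3.09 2.79]
267 [0.02 3.3  2.87]
```

View pics/a2.png

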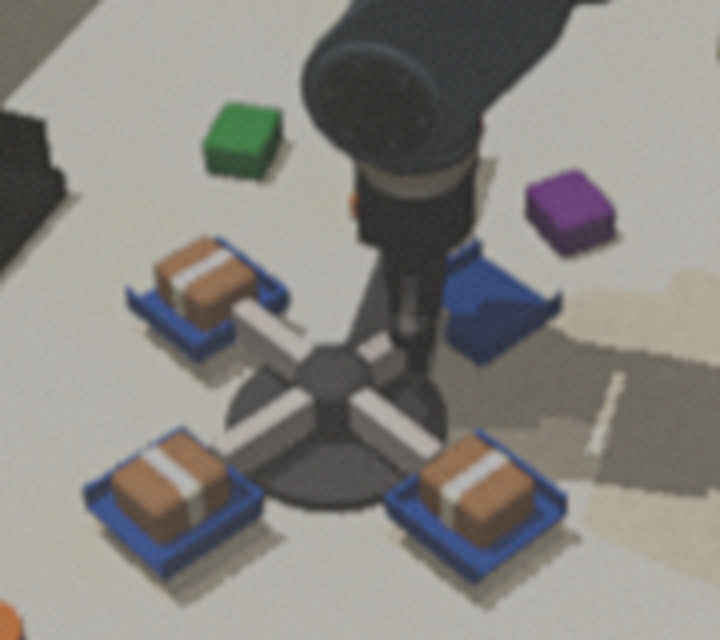

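View pics/a2t.png

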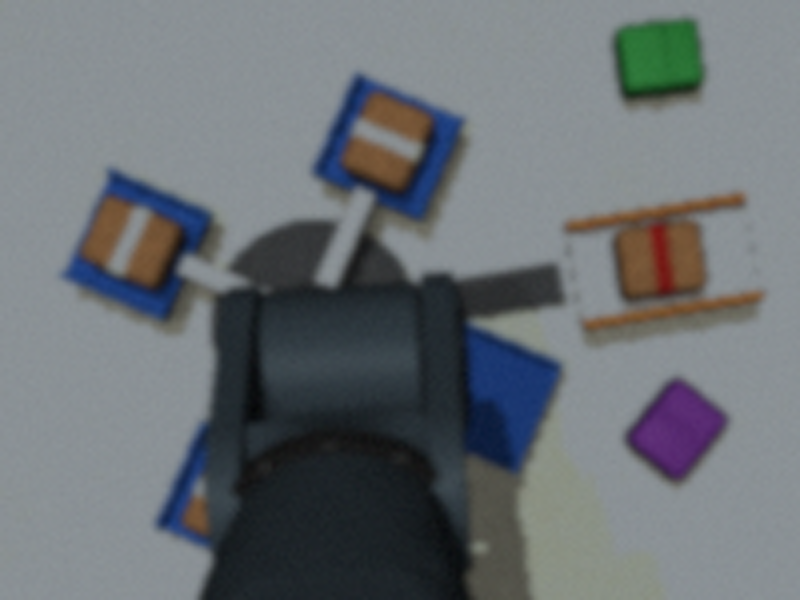

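Call:
step_arm --pt "0 0.25 0.4 0 0" --pt "0 0.5 0.75 0 0" --pt "0 0.75 1.1 0 0" --pt "0 1.0 1.36 0 0" --pt "0 1.2 1.55 0 0" --pt "0 1.4 1.75 0 0" --pt "0 1.55 1.87 0 0" --pt "0 1.65 1.95 0 0"

```text
clock: 6.95
position: [0.5183, 0.0691, 0.0361]
eef_rot: [-1.16, 1.571, -2.438]
wrist_force: [-2.4, 2.2, 0.0]
opening: 0.0
```

```bash
python3 - <<'E'
from h import *
o,R=tool();print(o["position"],o["clock"],o["wrist_force"])
c=eyes.read_camera("top");crop(c,210,125,410,275,4,"a3t.png")
d=o["position"][:2]-AX;print(np.linalg.norm(d),np.degrees(np.arctan2(d[1],d[0])))
for az in range(249,269,2): print(az,sh(pol(.062,az,.036)))
E
```

```text
[0.51833444 0.06909266 0.0360641 ] 6.95 [-2.3649147   2.15479357  0.01822867]
0.0615379140161178 -111.11208606943967
249 [ 0.01 -0.04  0.03]
251 [0.01 0.14 0.16]
253 [0.01 0.31 0.29]
255 [0.01 0.5  0.4 ]
257 [0.01 0.68 0.51]
259 [0.01 0.87 0.62]
261 [0.01 1.07 0.72]
263 [0.01 1.26 0.81]
265 [0.01 1.46 0.89]
267 [0.01 1.66 0.97]
```

View pics/a3t.png

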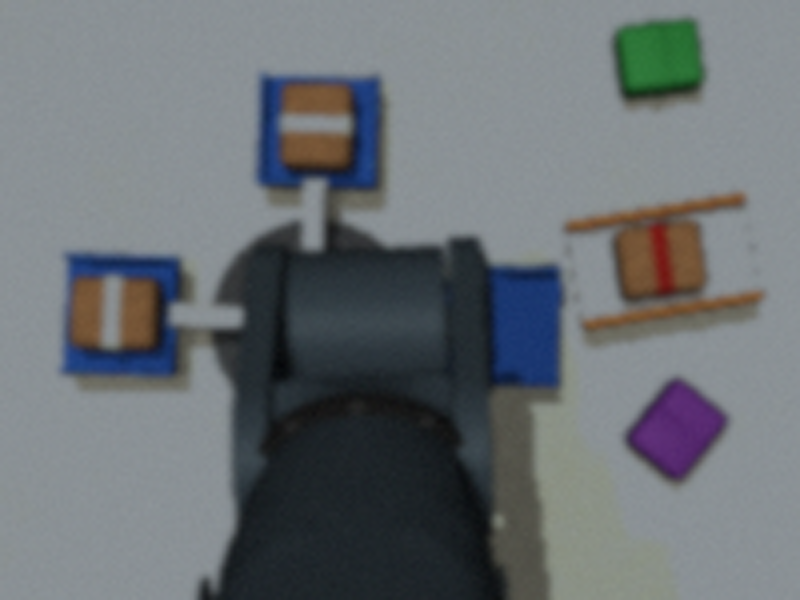

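Call:
step_arm --pt "0 0.1 0.12 0 0" --pt "0 0.2 0.2 0 0" --pt "0 0.3 0.28 0 0" --pt "0 0.38 0.34 0 0" --pt "0 0.45 0.38 0 0" --pt "0 0.52 0.42 0 0" --pt "0 0.58 0.46 0 0" --pt "0 0.62 0.48 0 0"

```text
clock: 8.0
position: [0.5256, 0.0663, 0.0361]
eef_rot: [0.465, 1.571, -0.813]
wrist_force: [-3.2, 1.5, -0.8]
opening: -0.004
```

```bash
cat >> h.py <<'E'
def meas(c):
    # white bands/ blue trays: tray side walls seen in top view; angle from minAreaRect of blue+packet hull
    for q in blobs(c,(100,120,40),(128,255,255),60,(210,125,360,275))[0]:
        r=cv2.minAreaRect(q);print("  tray",np.round(r[0],1),np.round(r[1],1),round(r[2],1))
E
python3 - <<'E'
from h import *
o,R=tool();print(o["position"],o["clock"],o["wrist_force"])
c=eyes.read_camera("top");crop(c,210,125,410,275,4,"a4t.png");meas(c)
d=o["position"][:2]-AX;print(np.linalg.norm(d),np.degrees(np.arctan2(d[1],d[0])))
for az in range(255,265,2): print(az,sh(pol(.062,az,.036)))
E
```

```text
[0.52564099 0.06632676 0.03608424] 8.0 [-3.15863922  1.49660146 -0.81578049]
  tray [241.  217.9] [11.3 27.3] 82.9
  tray [239.5 199. ] [10. 27.] 90.0
  tray [341. 200.] [28. 16.] 90.0
  tray [274.9 158.9] [26.4 11. ] 86.6
  tray [293. 157.] [26. 12.] 90.0
0.061980712377725546 -103.87096421141193
255 [ 0.01 -0.11 -0.07]
257 [0.01 0.08 0.05]
259 [0.01 0.27 0.15]
261 [0.01 0.46 0.25]
263 [0.01 0.66 0.34]
```

View pics/a4t.png

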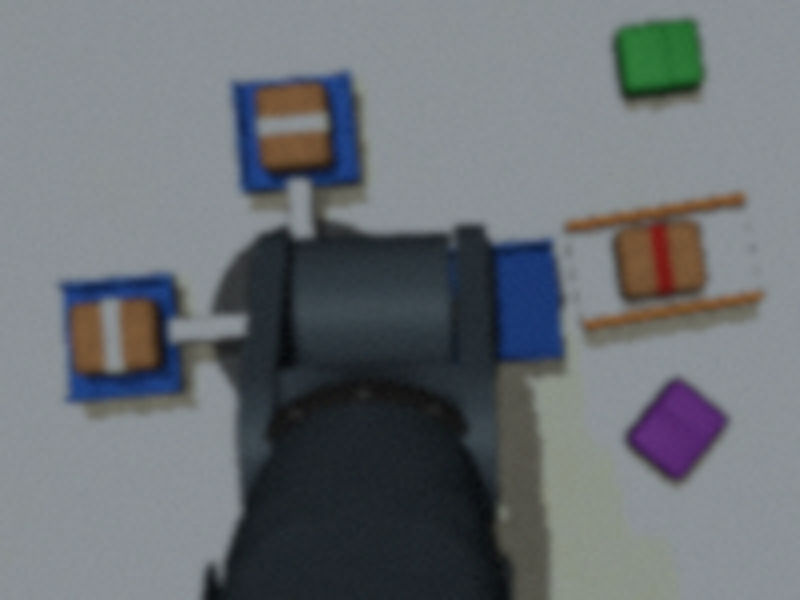

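Call:
step_arm --pt "0 0.06 0.04 0 0" --pt "0 0.12 0.08 0 0" --pt "0 0.17 0.11 0 0" --pt "0 0.21 0.13 0 0" --pt "0 0.25 0.15 0 0" --pt "0 0.25 0.15 0 0" --pt "0 0.1 0.05 0 0" --pt "0 -0.3 -0.2 0 0"

```text
clock: 9.05
position: [0.5225, 0.0673, 0.0363]
eef_rot: [1.226, 1.57, -0.052]
wrist_force: [-0.6, 0.6, 0.5]
opening: -0.001
```

Call:
step_arm --pt "-3 0 0 0 0" --pt "-7 0 0 0 0" --pt "-12 -1 0 0 0" --pt "-14 -6 0 0 0" --pt "-14 -12 0 0 0" --pt "-14 -18 0 0 0" --pt "-14 -22 0 0 0" --pt "-14 -22 0 0 0"

```text
clock: 10.05
position: [0.3096, 0.0036, 0.1762]
eef_rot: [0.926, 1.57, -0.353]
wrist_force: [1.2, -0.1, 1.0]
opening: -0.0
```

```bash
python3 - <<'E'
from h import *
o,R=tool();print(o["position"],o["clock"],o["wrist_force"])
c=eyes.read_camera("top");crop(c,210,125,410,275,4,"a5t.png")
c=eyes.read_camera("side");crop(c,210,140,390,300,4,"a5s.png")
E
```

```text
[0.30962635 0.00359764 0.17616275] 10.05 [ 1.19646917 -0.10594311  0.95540109]
```

View pics/a5t.png

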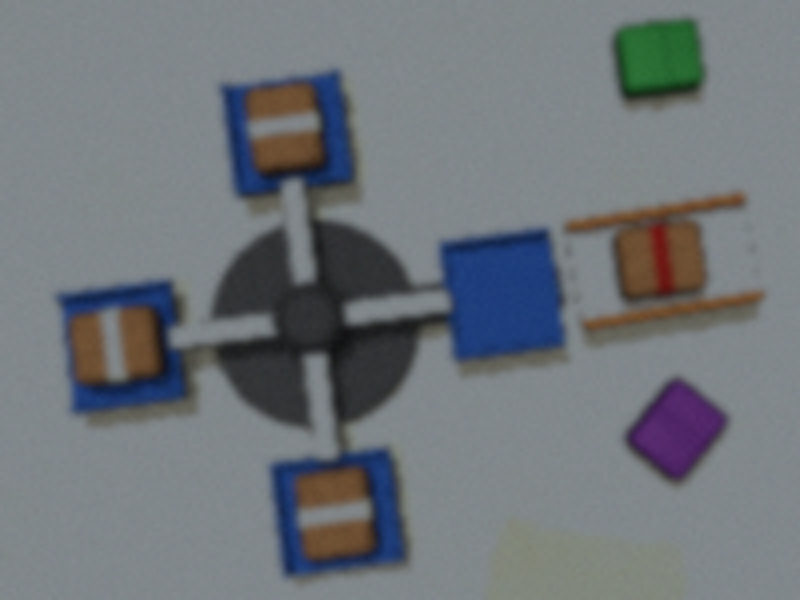

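View pics/a5s.png

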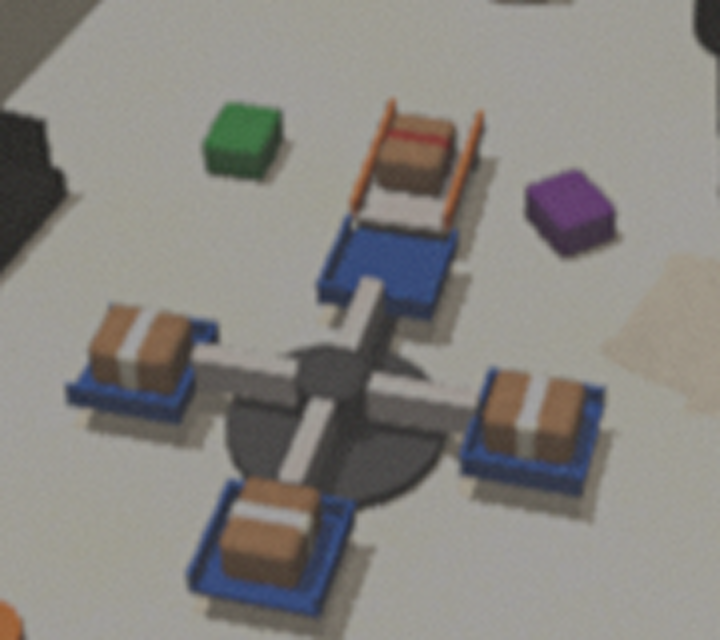

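```bash
cat >> h.py <<'E'
def grid(c,z):
    K=c["intrinsics"];T=c["world_from_camera"]
    v,u=np.mgrid[0:400,0:640]
    d=np.stack([u,v,np.ones_like(u)],-1)@(T[:3,:3]@np.linalg.inv(K)).T
    t=(z-T[2,3])/d[...,2]
    return T[:2,3]+d[...,:2]*t[...,None]
def analyse(c):
    g=c["pixels"].astype(float); gray=g.mean(-1)
    W=grid(c,.055)-AX; r=np.hypot(W[...,0],W[...,1]); az=np.degrees(np.arctan2(W[...,1],W[...,0]))%360
    foot=(r>.036)&(r<.068)
    sel=foot&(gray>110)
    for k in range(4):
        # rough arm
        a0=9.3+90*k; dd=(az-a0+180)%360-180
        s=sel&(abs(dd)<30)
        w=np.clip(gray-70,0,80)*(foot&(abs(dd)<30))
        # weighted line fit
        P=W[s]; 
        if len(P)<8: continue
        l=cv2.fitLine(P.astype(np.float32),cv2.DIST_L2,0,.01,.01).ravel()
        m=P.mean(0); ang=np.degrees(np.arctan2(l[1],l[0]))
        print("arm",k,len(P),"line",round(((ang-9.3+45)%90)-45,2),"lateral mm", round(1e3*(m@[-np.sin(np.radians(a0)),np.cos(np.radians(a0))]),2),"r",round(np.linalg.norm(m),3))
    # rails at .048
    W=grid(c,.048)
    sat=cv2.cvtColor(c["pixels"],cv2.COLOR_RGB2HSV)
    m=(sat[...,0]>3)&(sat[...,0]<20)&(sat[...,1]>70)
    X=W-AX;U=np.array([np.cos(np.radians(279.3)),np.sin(np.radians(279.3))]);V=np.array([-U[1],U[0]])
    xs=X@U;ys=X@V
    for lo,hi in((-.045,-.0295),(.0295,.045)):
        s=m&(xs>.18)&(xs<.32)&(ys>lo)&(ys<hi);p=np.polyfit(xs[s],ys[s],1)
        print("rail",s.sum(),"ang",279.3+np.degrees(np.arctan(p[0])),"lat@.25",np.polyval(p,.25),xs[s].min(),xs[s].max())
    # blue empty tray lateral centre
    W=grid(c,.032)-AX;xs=W@U;ys=W@V
    b=(sat[...,0]>100)&(sat[...,0]<128)&(sat[...,1]>110)&(xs>.09)&(xs<.18)&(abs(ys)<.06)
    for x in (.11,.125,.14,.155): 
        q=b&(abs(xs-x)<.008);print("tray x",x,ys[q].min().round(4),ys[q].max().round(4),ys[q].mean().round(4))
E
python3 - <<'E'
from h import *
c=eyes.read_camera("top");analyse(c)
E
```

```text
arm 0 49 line 0.12 lateral mm -0.96 r 0.052
arm 1 54 line -3.38 lateral mm -2.69 r 0.052
arm 2 50 line -2.03 lateral mm -1.78 r 0.052
arm 3 56 line -0.75 lateral mm 0.18 r 0.051
rail 130 ang 279.59985475551423 lat@.25 -0.033895971318404695 0.18859605723692027 0.3107397790160234
rail 126 ang 279.56419216775026 lat@.25 0.03587335471086693 0.18917207703024363 0.31144426239638273
tray x 0.11 -0.0421 0.0395 -0.0018
tray x 0.125 -0.0429 0.0396 -0.002
tray x 0.14 -0.0433 0.0392 -0.002
tray x 0.155 -0.0432 0.0383 -0.0026
```

Call:
step_arm --pt "0 6 0 0 0" --pt "0 12 0 0 0" --pt "0 18 0 0 0" --pt "0 22 0 0 0" --pt "4 22 0 0 0" --pt "9 22 0 0 0" --pt "13 22 0 0 0" --pt "14 22 0 0 0"

```text
clock: 11.2
position: [0.5213, 0.0678, 0.0336]
eef_rot: [-1.828, 1.567, -3.106]
wrist_force: [0.0, 0.2, -0.4]
opening: 0.003
```

Call:
step_arm --pt "0 0.2 0.1 0 0" --pt "0 0.4 0.2 0 0" --pt "0 0.5 0.3 0 0" --pt "0 0.58 0.36 0 0" --pt "0 0.65 0.4 0 0" --pt "0 0.7 0.43 0 0" --pt "0 0.71 0.43 0 0" --pt "0 0.71 0.43 0 0"

```text
clock: 12.2
position: [0.5302, 0.0653, 0.0361]
eef_rot: [-0.246, 1.571, -1.523]
wrist_force: [-2.2, -1.1, 1.0]
opening: -0.003
```

Call:
step_arm --pt "0 -0.3 -0.2 0 0" --pt "0 -0.7 -0.4 0 0" --pt "-6 -0.7 -0.4 0 0" --pt "-12 -1 0 0 0" --pt "-14 -6 0 0 0" --pt "-14 -12 0 0 0" --pt "-14 -18 0 0 0" --pt "-14 -22 0 0 0"

```text
clock: 13.2
position: [0.3171, 0.0016, 0.1759]
eef_rot: [0.241, 1.571, -1.037]
wrist_force: [0.3, -0.0, 0.1]
opening: 0.001
```

```bash
python3 - <<'E'
from h import *
o,R=tool();print(o["position"],o["clock"])
c=eyes.read_camera("top");crop(c,210,125,410,275,4,"a6t.png");analyse(c)
E
```

```text
[0.31709745 0.00164378 0.17585226] 13.2
arm 0 49 line -0.01 lateral mm 0.51 r 0.052
arm 1 56 line 2.64 lateral mm -1.03 r 0.052
arm 2 51 line -1.34 lateral mm -0.23 r 0.051
arm 3 55 line 0.6 lateral mm 1.23 r 0.052
rail 128 ang 279.72240778610814 lat@.25 -0.033829363893578684 0.18859605723692027 0.3107397790160234
rail 126 ang 279.6971507269503 lat@.25 0.035911785985029074 0.18870686091414557 0.31144426239638273
tray x 0.11 -0.0398 0.0423 0.0007
tray x 0.125 -0.0397 0.0424 0.001
tray x 0.14 -0.0396 0.042 0.0013
tray x 0.155 -0.0395 0.0425 0.0016
```

View pics/a6t.png

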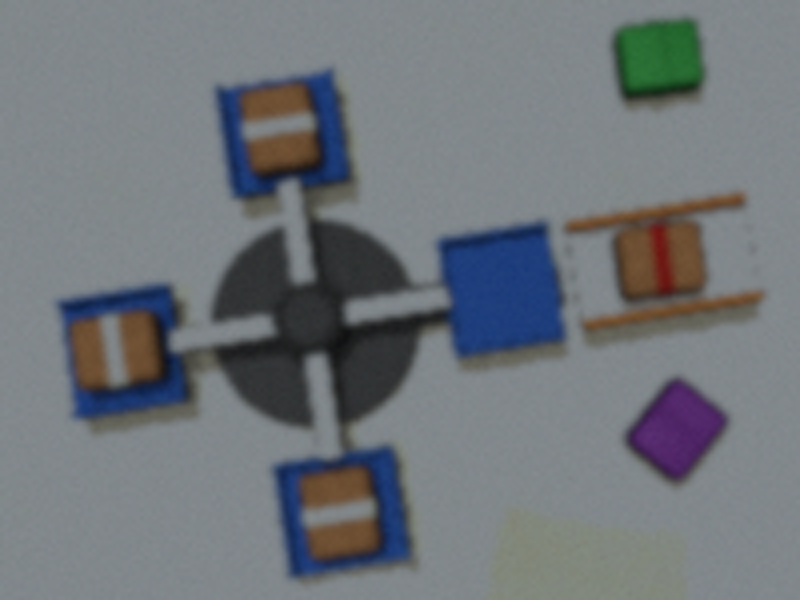

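```bash
python3 - <<'E'
from h import *
c=eyes.read_camera("top")
U=np.array([np.cos(np.radians(279.6)),np.sin(np.radians(279.6))]);V=np.array([-U[1],U[0]])
f=lambda x,y:(210+(x+.5)/4-.5,125+(y+.5)/4-.5)
for p in ((660,260),(616,232),(700,222),(622,298),(706,290)):
    w=ray(c,f(*p),.066)-AX;print(p,(w@U).round(4),(w@V).round(4))
o,R=tool();print(o["position"],o["clock"])
for r,z in ((.318,.176),(.318,.045)): print(sh(pol(r,279.6,z)))
E
```

```text
(660, 260) 0.2452 -0.0001
(616, 232) 0.2187 0.024
(700, 222) 0.277 0.0213
(622, 298) 0.2149 -0.0216
(706, 290) 0.2728 -0.0257
[0.31628588 0.00156332 0.17580421] 13.3
[-0.05 21.13 26.04]
[13.05 21.14 26.04]
```

Call:
step_arm --pt "0 4 5 0.06 0" --pt "0 8 10 0.13 0" --pt "0 12 15 0.13 0" --pt "0 16 20 0.13 0" --pt "0 19 24 0.13 0" --pt "0 21.1 26 0.13 0" --pt "0 21.1 26 0.13 0" --pt "0 21.1 26 0.13 0"

```text
clock: 14.3
position: [0.5962, -0.1857, 0.1756]
eef_rot: [-2.212, 1.57, 2.664]
wrist_force: [-0.0, 0.0, -0.4]
opening: 0.002
```

```bash
python3 - <<'E'
from h import *
o,R=tool();print(o["position"],o["clock"],R.round(3))
print(np.degrees(np.arctan2(R[1,2],R[0,2])))
for r,z in ((.318,.176),(.318,.045)): print(sh(pol(r,279.6,z)))
E
```

```text
[ 0.59622821 -0.18569066  0.17564822] 14.3 [[-0.001  0.987  0.162]
 [ 0.     0.162 -0.987]
 [-1.    -0.001 -0.   ]]
-80.66175651951447
[-0.04 -0.29  0.09]
[13.06 -0.28  0.1 ]
```

Call:
step_arm --pt "3 -0.3 0.1 0 0" --pt "7 -0.3 0.1 0 0" --pt "10 -0.3 0.1 0 0" --pt "12 -0.3 0.1 0 0" --pt "13 -0.3 0.1 0 0" --pt "13 -0.3 0.1 0 0" --pt "13 -0.3 0.1 0 0"

```text
clock: 15.18
position: [0.5944, -0.1879, 0.0471]
eef_rot: [1.024, 1.569, -0.384]
wrist_force: [-0.4, 0.5, 0.3]
opening: 0.003
```

```bash
python3 - <<'E'
from h import *
o,R=tool();print(o["position"],o["clock"],o["wrist_force"])
for r,z in ((.318,.045),(.25,.045),(.18,.045)): print(sh(pol(r,279.6,z)))
c=eyes.read_camera("side");crop(c,210,140,390,300,4,"b1.png")
E
```

```text
[ 0.59439161 -0.18785917  0.0471411 ] 15.175 [-0.3778749   0.53634603  0.25313701]
[ 0.21 -0.07 -0.09]
[ 0.21 -0.1  -6.89]
[  0.2   -0.14 -13.89]
```

View pics/b1.png

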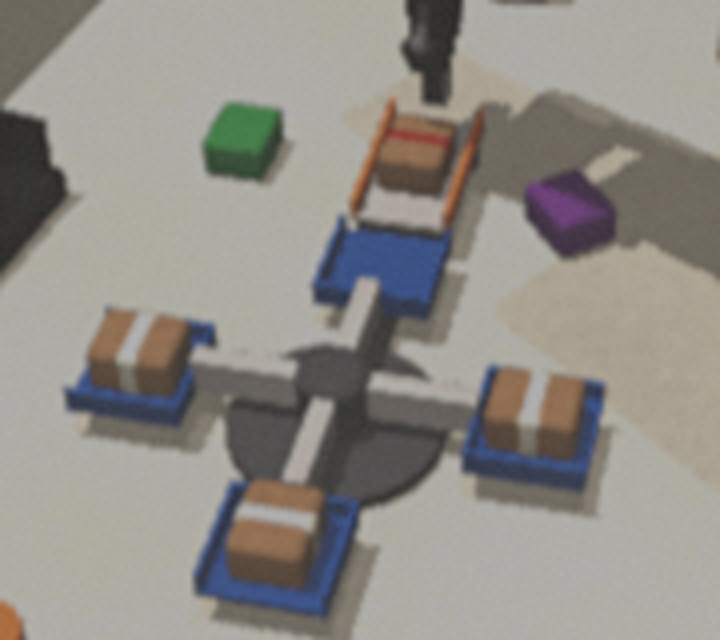

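Call:
step_arm --pt "0 -0.1 -0.7 0 0" --pt "0 -0.1 -1.4 0 0" --pt "0 -0.1 -2.0 0 0" --pt "0 -0.1 -2.5 0 0" --pt "0 -0.1 -3.0 0 0" --pt "0 -0.1 -3.5 0 0" --pt "0 -0.1 -4.0 0 0" --pt "0 -0.1 -4.5 0 0"

```text
clock: 16.23
position: [0.5855, -0.1432, 0.0461]
eef_rot: [0.763, 1.571, -0.645]
wrist_force: [0.0, -1.5, 0.7]
opening: 0.0
```

Call:
step_arm --pt "0 0 -0.5 0 0" --pt "0 0 -1.0 0 0" --pt "0 0 -1.5 0 0" --pt "0 0 -2.0 0 0" --pt "0 0 -2.5 0 0" --pt "0 0 -3.0 0 0" --pt "0 0 -3.5 0 0" --pt "0 0 -4.0 0 0"

```text
clock: 17.23
position: [0.5791, -0.1037, 0.0461]
eef_rot: [1.217, 1.571, -0.191]
wrist_force: [0.4, -1.5, 2.6]
opening: -0.008
```

```bash
python3 - <<'E'
from h import *
o,R=tool();print(o["position"],o["clock"],o["wrist_force"])
for r,z in ((.25,.045),(.18,.045)): print(sh(pol(r,279.6,z)))
c=eyes.read_camera("side");crop(c,210,140,390,300,4,"b2.png")
c=eyes.read_camera("top");crop(c,210,125,410,275,4,"b2t.png")
E
```

```text
[ 0.57905077 -0.10366648  0.04612885] 17.225 [ 0.35093977 -1.4834877   2.56019396]
[0.11 0.05 1.66]
[ 0.11  0.01 -5.34]
```

View pics/b2.png

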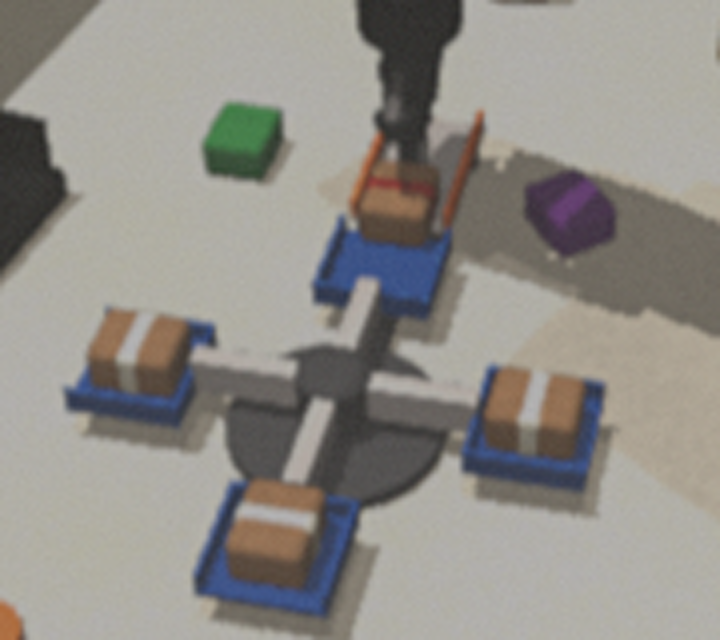

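View pics/b2t.png

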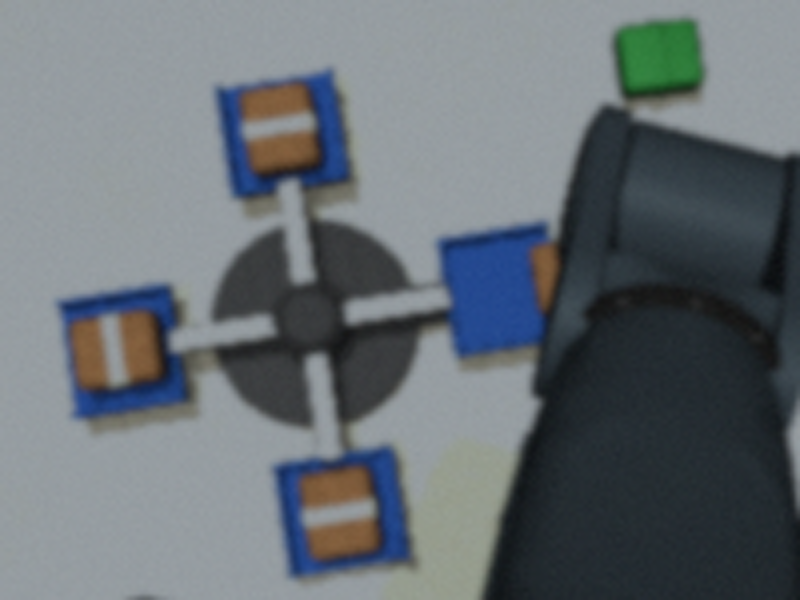

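Call:
step_arm --pt "0 0 -0.5 0 0" --pt "0 0 -1.0 0 0" --pt "0 0 -1.5 0 0" --pt "0 0 -2.0 0 0" --pt "0 0 -2.5 0 0" --pt "0 0 -3.0 0 0" --pt "0 0 -3.4 0 0" --pt "0 0 -3.8 0 0"

```text
clock: 18.32
position: [0.5729, -0.0662, 0.0461]
eef_rot: [1.164, 1.571, -0.244]
wrist_force: [0.0, -0.7, -0.1]
opening: -0.004
```

Call:
step_arm --pt "0 0 -0.4 0 0" --pt "0 0 -0.7 0 0" --pt "0 0 -1.0 0 0" --pt "0 0 -1.2 0 0" --pt "0 0 -1.4 0 0" --pt "0 0 -1.5 0 0"

```text
clock: 19.08
position: [0.5705, -0.0516, 0.0461]
eef_rot: [1.252, 1.571, -0.156]
wrist_force: [0.8, -0.3, 0.0]
opening: -0.003
```

```bash
python3 - <<'E'
from h import *
o,R=tool();print(o["position"],o["clock"],o["wrist_force"],np.linalg.norm(o["position"][:2]-AX))
c=eyes.read_camera("side");crop(c,210,140,390,300,4,"b3.png")
c=eyes.read_camera("top");crop(c,210,125,410,275,4,"b3t.png")
E
```

```text
[ 0.57045493 -0.05158219  0.04608113] 19.075 [ 0.82347559 -0.29585207  0.01213523] 0.18058395327968763
```

View pics/b3.png

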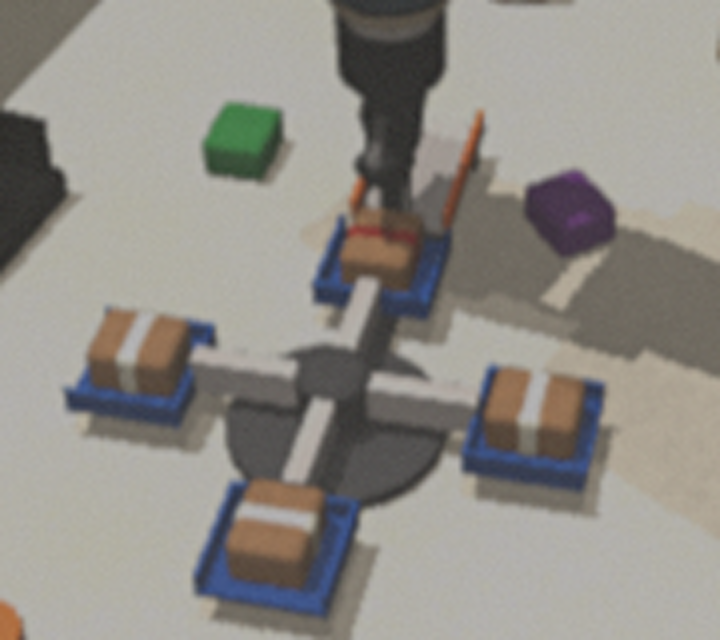

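View pics/b3t.png

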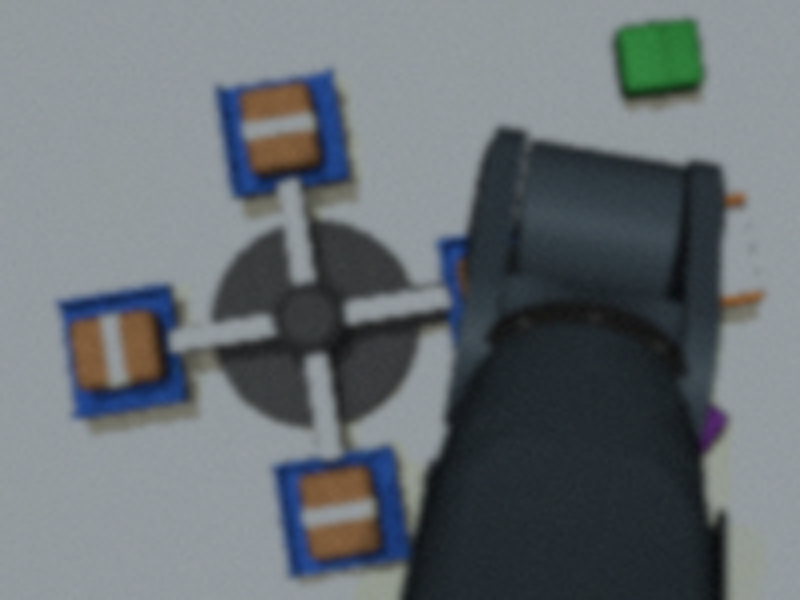

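Call:
step_arm --pt "0 0 0.5 0 0" --pt "0 0 2 0 0" --pt "0 0 3 0 0" --pt "-5 0 3 0 0" --pt "-11 0 3 0 0" --pt "-14 0 4 0 0" --pt "-14 -5 8 0 0" --pt "-14 -11 12 0 0"

```text
clock: 20.18
position: [0.4885, -0.182, 0.1864]
eef_rot: [0.824, 1.57, -0.583]
wrist_force: [0.7, -1.0, -0.9]
opening: 0.003
```

Call:
step_arm --pt "0 -5 3 0 0" --pt "0 -10 6 0 0" --pt "0 -14 9 0 0" --pt "0 -14 9 0 0"

```text
clock: 20.68
position: [0.364, -0.2941, 0.1863]
eef_rot: [0.021, 1.57, -1.391]
wrist_force: [-0.1, -0.4, 1.2]
opening: -0.001
```

```bash
python3 - <<'E'
from h import *
o,R=tool();print(o["position"],o["clock"],o["wrist_force"])
c=eyes.read_camera("top");crop(c,210,125,410,275,4,"c1t.png");analyse(c)
U=np.array([np.cos(np.radians(279.6)),np.sin(np.radians(279.6))]);V=np.array([-U[1],U[0]])
for q in blobs(c,(0,130,70),(4,255,255),8,(310,170,410,230))[0]:
    r=cv2.minAreaRect(q);w=ray(c,r[0],.064)-AX;print("red",r,w@U,w@V)
c=eyes.read_camera("side");crop(c,210,140,390,300,4,"c1s.png")
E
```

```text
[ 0.3639816  -0.29411499  0.18630426] 20.675 [-0.116551   -0.43246394  1.20443542]
arm 0 51 line 2.66 lateral mm 0.51 r 0.052
arm 1 58 line 1.22 lateral mm -0.81 r 0.052
arm 2 53 line -0.35 lateral mm -0.23 r 0.051
arm 3 58 line 1.3 lateral mm 0.89 r 0.052
rail 129 ang 279.73020145565744 lat@.25 -0.034053610621088456 0.18859605723692027 0.3107397790160234
rail 112 ang 279.52049207053784 lat@.25 0.03640024620429371 0.18917207703024363 0.31144426239638273
tray x 0.11 -0.0398 0.0423 -0.002
tray x 0.125 -0.0397 0.0424 -0.0025
tray x 0.14 -0.0396 0.042 -0.0026
tray x 0.155 -0.0395 0.0431 -0.0022
red ((335.0349426269531, 196.2620086669922), (16.123973846435547, 4.09707498550415), 82.40535736083984) 0.134781842453908 -1.551882208679375e-05
```

View pics/c1t.png

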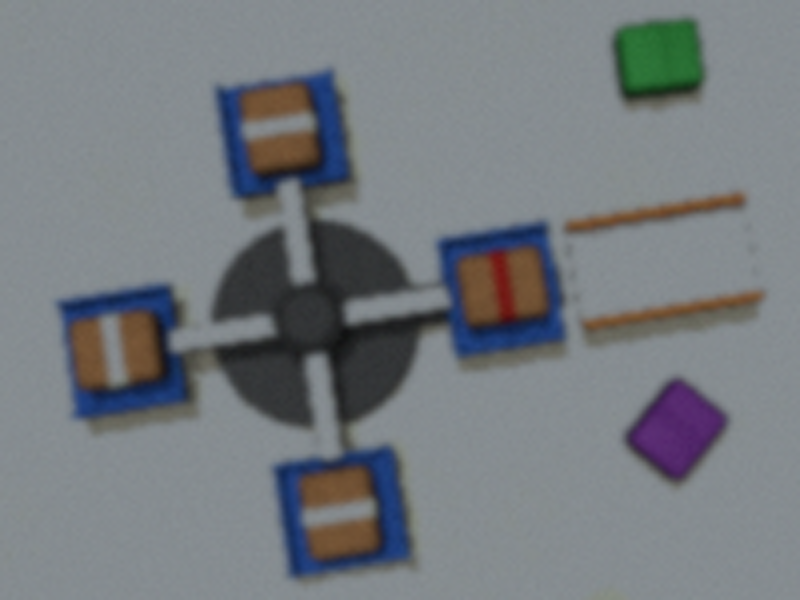

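View pics/c1s.png

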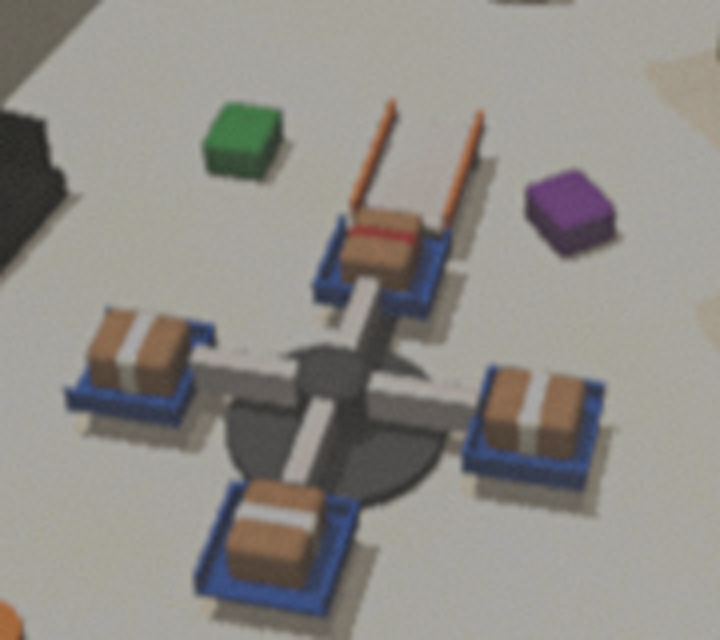

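```bash
python3 -c "
from rig import robot
print(robot.get_obs()['joint_velocities'].round(3)); print(robot.close_job())"
```

```text
[ 0.034  0.005 -0.003 -0.001 -0.001  0.003]
the job is handed in; nothing more can be done
None
```

The empty tray now stands square at the ledge with the red-banded packet fully inside it. I handed the job in at about 21 s, well under the 72 s limit.

- **Carousel:** I turned it about 95° by pushing the empty tray's arm with the closed fingertip. I then let go, measured a gap of about 1.5°, and closed it with one small extra push.
- **Packet:** I pushed it along the ledge into the tray without lifting it, then pulled the hand back out, up and away.

**Last checks** (top and side views, with the hand away):
- The tray is within about 0.5° of the ledge direction. The ledge measures 279.6°. The arms gave 279.4° from their sideways positions and about 280.5° from line fits, which are noisier.
- The red packet's centre is 135 mm from the axle and on the ledge's middle line. It covers roughly 105 to 165 mm, inside the tray's 99 to 175 mm, with about 6 mm left to the inner wall.
- The three white-banded packets are still in their trays, and the green and purple look-alikes have not moved. I did not look again at the tape roll, upright packet, cup, stamp and jar, but the hand did not go near them.
- The wrist force readings stayed around 5 N or less.

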